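Lock up the darkroom chemical cabinet

ROBOT

A 6-joint arm with a two-finger parallel gripper is mounted at the origin on the work surface. World frame = base frame: x ahead of the robot, y to its left, z up, the work surface at z = 0. Lengths are in mm, angles in rad, forces in N, time in s.
With the tool pointing down it reaches from about 350 to 875 mm from the base axis. Payload 4.2 kg.
Tool frame: the origin (TCP) lies at the very end of the fingers, on their centre line; the grasp point (between the pads) lies 19 mm behind it; z points along the fingers, y is the line along which they close (so a half turn about z gives the same grasp; the last joint's range is limited). The gripper opens to 85 mm and grips with 20 to 120 N. Pads are 22 mm wide; open, the fingers measure 114 mm over their backs; the gripper's body (76 mm by 85 mm) begins 54 mm behind the grasp point. The pads swing forward as they close: fully open they stand 13 mm farther back than shut.
Start: joints at [-0.877, 0.385, 0.008, 0, -1.194, -0.259], TCP at [263.28, -566.818, 231.312] pointing down, gripper open.
Joint ranges: [-3.14, 3.14], [-1.21, 2.06], [-1.07, 1.41], [-3.16, 2.05], [-2.99, -0.16], [-3.1, 3.1]. Speed limits (rad/s): [2.79, 2.79, 3.14, 3.14, 3.14, 3.14].

INTERFACE

Orientations are given as a unit quaternion [x, y, z, w].
In Python, from bench import read_state, get_image, camera_model, job_done gives the robot as it stands.
- The arm moves only by the shell command python3 -m handwheel 'ROWS'. ROWS is JSON, a list of rows, each a list of 7 numbers: the shift along the tool's x, y, z in m, then the turn, a rotation vector about the tool's x, y, z in rad, then the gripper's target within -1 to 1 (fully open at 1, half-way at 0, shut at -1). In form: [[dx, dy, dz, wx, wy, wz, jaw], ...]. A call has 1 to 10 rows; each row is the pose to reach, as a shift and turn from the pose commanded when the call began, along the tool's axes at that moment; what a row does not reach only later rows make up. A row lasts 1/8 s, in which the tool goes at most 62.5 mm and 10.7 degrees, less where a joint would pass 70% of its speed; a pose out of reach is approached as far as the arm can. A call with a gripper value outside its range is refused whole. The fingers move at their own pace and stop on an object; the grip force is fixed at half the most. Time passes only in rows, so rows that repeat a pose let the fingers close. It gives the time, the measured TCP pose, the force, the opening and the grip force at its end, in the units of the state.
- read_state(): the state, without advancing time (a new reading comes with each control period).
- get_image(name): name is "scene" or "top" or "wrist"; returns (picture, depth): 480x640x3 uint8, blue, green, red; 480x640 float32, mm along the optical axis (not along the pixel's ray), 0 where there is no reading.
- camera_model(name): a dict with "K" (3x3 intrinsics, pixels), "rvec" (rotation vector, rad) and "tvec" (3), from world to camera coordinates, as OpenCV has them; the wrist camera has in their place "hand_eye" (4x4, takes a point from camera to tool coordinates, whose origin is the TCP and whose axes are the flange's). Camera axes: x right, y down, z forward; pixel columns grow to the right and rows downward; lengths in mm; the calibration is good to about 2 mm. The wrist camera is an equidistant fisheye: a pixel r from the principal point sees the ray r / f radians off the axis. A picture is of the moment at which its call begins: read the wrist's pose just before it. camera_model takes no time and is no camera call.
- job_done(): hands the job in; it is judged then, once.
The state is a dict: "clock": time; "joints": joint angles; "joint_vel": joint speeds; "joint_efforts": joint torques, N m; "position": TCP position; "ee_rot": TCP orientation; "contact_force": force on the tool from outside, world axes, zero at the start; "wrist_torque": the same for the moment, N m; "gripper_width": finger opening in mm; "grasp_force": force on a finger pad.
Only numpy, scipy, OpenCV 4.12 (cv2) and the standard library are available. Lean on these libraries where they do the work, as an engineer would, in place of code of your own. Each camera call takes 0.05 s, during which the arm holds its last target. There are 200 camera calls.

TASK

Lock up the grey steel chemical cabinet for the night: push its door fully shut, swing the hasp flat over the staple so that the loop stands out through the slot, then take the steel retaining pin from the wooden block and drop it down through the loop until its collar rests on the loop. Let go of the pin, and leave everything else where it stands.

Things in the scene. Friction and masses are not known exactly. Their poses are not given: they have to be found in the camera images.
- cabinet: grey steel cabinet screwed to the bench, 220 deep x 340 wide x 200 mm high, with a 16 mm high black tray on the rear half of its top. Origin: centre of its underside. Its front looks along its own -x (front face 110 mm from the origin), its y axis runs along the width, z up. The door is hinged at the -y end of the front and its free edge lies at own y = +84 mm; from there to the +y end is a fixed stile, flush with the shut door, that carries the staple
- door_hinge (a point): point on the vertical hinge axis of the door, in the plane of the door's front face, at the height of the hasp (155 mm). The door is 243 mm wide, 16 mm thick, its top edge 185 mm above the bench; a bow handle stands 30 mm out of it 190 mm from this axis, 45 to 110 mm above the bench
- door (a joint): door angle, rad: 0 = fully shut (its stop), positive = swung out of the front; it turns about the vertical through door_hinge, and stays where it is left (stiff hinge: 1 to 2 N at the middle of the door moves it)
- hasp_hinge (a point): point on the vertical hinge axis of the hasp at mid-height of its strap; on the door, 205 mm from the door's hinge axis and 5 mm out of the door's face
- hasp_tip (a point): free end of the hasp's steel strap at mid-height, 110 mm from its hinge axis. The strap is 40 mm high (20 mm above and below this point, which is 155 mm above the bench) and 4 mm thick; its slot (42 mm long, 13 mm high) is centred 65 mm from the hinge axis; the last 10 mm are bent a little outwards. Seen from above the angle at which the strap stands is the line from hasp_hinge to hasp_tip
- hasp (a joint): angle of the hasp to the door, rad: 0 = strap lying flat along the door's front and on over the stile towards the cabinet's own +y (its stop; with the door shut the staple then stands out through the slot), 1.57 = standing straight out from the door, more = folded back towards the door's hinge. It stays where it is left (about 0.4 N at the tip moves it) and does not spring back
- staple_eye (a point): centre of the staple's opening: a level loop of 7 mm round bar that stands 48 mm out of the stile with a vertical opening. This point is 25 mm out of the front face at own y = +110 mm, mid-height of the bar, 155 mm above the bench. The opening is 20 mm wide along the cabinet's y; with the hasp shut it reaches from the strap (7 mm out of the front face) to the cross bar (41 mm out). Bar's top: 3.5 mm above this point
- block: wooden block fixed on the bench, 190 x 64 x 90 mm high, origin at the centre of its underside, with three upright 16 mm holes, 83 mm deep, in a row along its own x at -62, 0 and +62 mm; the pin and the two stirring tools stand in them, in any order
- pin_grip (a point): centre of the round steel grip of the retaining pin (grip 18 mm thick, 38 mm high, with a 22 mm bead at its top end; this point is 24 mm above the collar's underside, 20 mm below the pin's top). The pin is 124 mm long, about 110 g: below the grip a round collar 30 mm across and 6 mm thick, and below that a 12 mm shaft, 80 mm long, whose last 12 mm are tapered. It starts upright in a hole of the block with its collar on the block's top; z is its long axis, up
- pin_collar (a point): the same pin: centre of the underside of its collar. Rests 3.5 mm above staple_eye when the pin hangs in the loop
- stirrer: white plastic stirring paddle, 152 mm long, standing in the block; flat blade 34 mm wide at its top, 70 mm above the block's top. Origin: its lower end
- plunger: black-headed steel plunger rod, 150 mm long, standing in the block; round head 32 mm across, 67 mm above the block's top. Origin: its lower end
- fixer: clear bottle with orange cap, 68 mm across, 150 mm high. Origin: centre of its underside
- developer: amber bottle with orange cap, 68 mm across, 150 mm high. Origin: centre of its underside
- rinse: white bottle, 62 mm across, 145 mm high. Origin: centre of its underside
- jar: low glass jar with black lid, 60 mm across, 85 mm high. Origin: centre of its underside
- jug: steel jug with a handle, 100 mm across, 120 mm high. Origin: centre of its underside
- weight: brass weight, 52 mm across, 62 mm high. Origin: centre of its underside
Not all that is in view belongs to the job. What is shaped like the part that bears pin_grip but turquoise or yellow is not meant.

How it is judged (in metres and radians):
On the way:
1. the door is fully shut and the hasp lies flat over the staple (value of joint door below 0.03 rad and value of joint hasp below 0.08 rad), for 0.2 s.
At the end, for the whole second after the job is handed in: the door is shut (within 0.03 rad), the hasp lies flat over the staple (within 0.12 rad), and the pin hangs upright (within 0.25 rad), at rest, shaft down through the loop with the underside of its collar resting on the loop (0 to 10 mm above the loop's mid-height, within 17 mm of its centre) (value of joint door below 0.03 rad and value of joint hasp below 0.12 rad and horizontal distance between pin_collar and staple_eye below 0.017 m and z of pin_collar in the frame of staple_eye between 0 and 0.01 m and angle between pin_collar's own z axis and vertical below 0.25 rad and linear speed of pin below 0.03 m/s); the robot touches nothing.
It fails at once if a bottle, the jar, the jug or the weight is knocked over or shifted by more than 40 mm (distance of any of fixer, developer, rinse, jar, jug, weight from where it was at the start of the episode above 0.04 m or angle between any of fixer, developer, rinse, jar, jug, weight's own z axis and vertical above 0.5 rad).
It fails at once if a stirring tool is lifted out of its hole or knocked out of the block (distance of any of stirrer, plunger from where it was at the start of the episode above 0.03 m or angle between any of stirrer, plunger's own z axis and vertical above 0.4 rad).
It also fails if it takes over 72 s, if anything falls off the work surface, if the arm or the gripper's body presses on something with over 40 N, if the wrist force passes 120 N, or if a joint passes its speed limit or range.

## Working session

There is one attempt and no reset: what is moved stays moved. The work goes in short steps, Python scripts to look and compute and a shell command to move; the robot and the scene stay as the last step left them, time stands still between calls to the robot, and variables do not carry over. Pictures are saved under pics/ and viewed, at most 13 in all, crops included, and the job is handed in when it is done.

```bash
ls; mkdir -p pics; cat > h.py <<'E'
import numpy as np, cv2
from scipy.spatial.transform import Rotation as R
from bench import read_state, get_image, camera_model
np.set_printoptions(precision=1,suppress=True)
def cam(n):
    m=camera_model(n); K=np.array(m['K'],float)
    return K,cv2.Rodrigues(np.array(m['rvec'],float))[0],np.array(m['tvec'],float).ravel()
def grab(n,f=None):
    im,d=get_image(n)
    if f: cv2.imwrite('pics/'+f,im)
    return im,d
def pt(n,u,v,d):  # pixel + depth -> world
    K,r,t=cam(n); c=np.linalg.inv(K)@[u,v,1]*d
    return r.T@(c-t)
def onz(n,u,v,z):
    K,r,t=cam(n); o=-r.T@t; q=r.T@np.linalg.inv(K)@[u,v,1]
    return o+q*(z-o[2])/q[2]
def cloud(n,d):
    K,r,t=cam(n); v,u=np.mgrid[:480,:640]
    c=np.stack([(u-K[0,2])/K[0,0]*d,(v-K[1,2])/K[1,1]*d,d],-1)
    return (c-t)@r
E
python3 - <<'E'
from h import *
for n in('scene','top'):
    im,d=grab(n,n+'0.png'); np.save(n+'0.npy',d)
    K,r,t=cam(n); print(n,-r.T@t,K[0,0],(d>0).mean())
s=read_state();print(s['clock'],s['position'],s['ee_rot'],s['contact_force'])
print(camera_model('wrist'))
E
```

```text
pics
scene [1207.7  -57.8  802.6] 437.31411865565366 0.9959895833333333
top [ 360.7  -38.  1451.7] 598.2540165457241 0.9961458333333333
0.1 [ 263.1 -566.4  230.4] [-0.2  1.   0.  -0. ] [-0.   0.3  0.5]
{'K': array([[371.6,   0. , 319.4],
       [  0. , 371.6, 241.2],
       [  0. ,   0. ,   1. ]]), 'hand_eye': array([[   0. ,   -1. ,   -0.3,   79.2],
       [   1. ,   -0. ,    0. ,   -0.1],
       [  -0. ,   -0.3,    1. , -142.9],
       [   0. ,    0. ,    0. ,    1. ]])}
```

View pics/scene0.png

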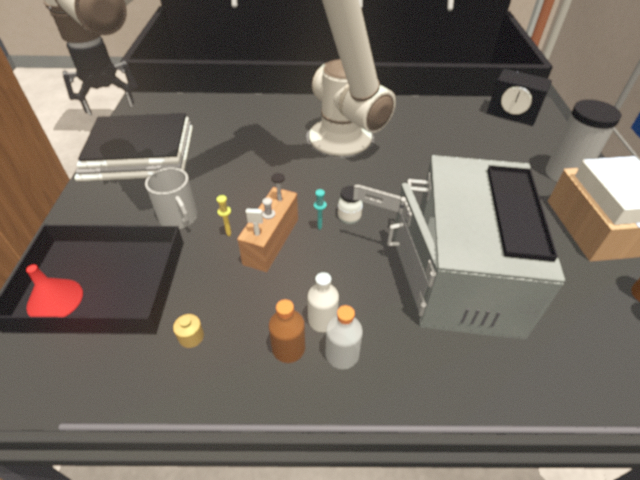

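View pics/top0.png

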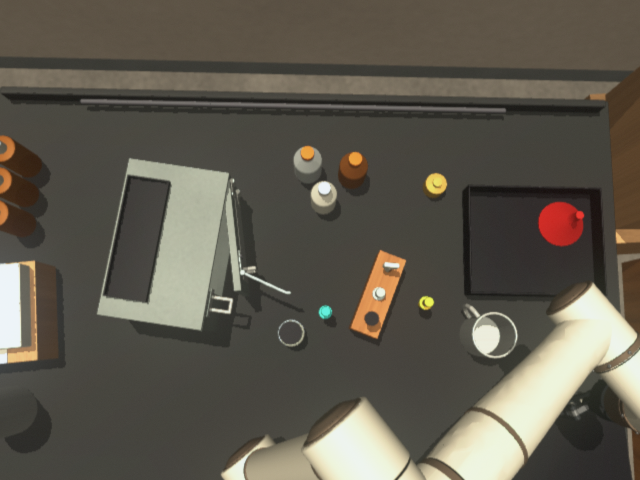

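The scene view shows the block's middle post, a grey-headed pin at about (267,208), with the stirrer at (254,220) and the plunger at (279,185). In the top view the cabinet's front faces image right, the door is slightly open from (233,182) to (239,288), the hasp sticks out from (245,272) to (289,293), the staple loop is at (221,305), and the pin is at (380,294). I'll enlarge the region that matters.

```bash
python3 - <<'E'
from h import *
im=cv2.imread('pics/top0.png'); c=im[150:350,180:440]
cv2.imwrite('pics/crop0.png',cv2.resize(c,None,fx=3,fy=3,interpolation=cv2.INTER_CUBIC))
d=np.load('top0.npy'); P=cloud('top',d)
for n,(u,v) in dict(pin=(380,294),stir=(391,266),plung=(372,320),teal=(325,312),jar=(291,333),hasptip=(288,292),haspmid=(265,282),staple_out=(231,306),cabTL=(133,163),cabTR=(226,176),cabBR=(203,326),cabBL=(102,312),doorfar=(233,184),doornear=(239,287),rinse=(324,192),fix=(307,155),blk=(365,305),blk2=(384,285)).items(): print(n,P[v,u])
# cabinet top from cloud: z 190..206
m=(abs(P[...,2]-200)<5); m[:, :95]=0; m[:,240:]=0
cs,_=cv2.findContours(m.astype(np.uint8),0,2); 
pts=P[m][:,:2].astype(np.float32); b=cv2.minAreaRect(pts); print(b, cv2.boxPoints(b))
m=(abs(P[...,2]-90)<6); m[:,:345]=0;m[:,410:]=0; m[:240]=0;m[345:]=0
hsv=cv2.cvtColor(im,cv2.COLOR_BGR2HSV)
b=cv2.minAreaRect(P[m][:,:2].astype(np.float32)); print('block',b,cv2.boxPoints(b))
E
```

```text
pin [ 459.  -183.1  132.7]
stir [ 518.7 -204.2  156.8]
plung [ 400.8 -163.   162.2]
teal [417.3 -62.8 126.7]
jar [370.3  12.4  85.1]
hasptip [455.8  17.7 177.1]
haspmid [476.1  67.4 176.7]
staple_out [424.5 140.2 158.5]
cabTL [725.2 358.9 200.8]
cabTR [700.2 156.8 202.8]
cabBR [380.4 194.  181.4]
cabBL [404.5 400.6 202.1]
doorfar [696.  148.3 151.9]
doornear [463.6 121.4 184.9]
rinse [684.1 -55.3 144.1]
fix [765.9 -15.3 154.9]
blk [ 436.5 -153.9   90.2]
blk2 [ 482.7 -196.7   92. ]
((406.08709716796875, 269.658447265625), (673.9407958984375, 283.4591064453125), 4.489190578460693) [[ 59.1 384.6]
 [ 81.2 102. ]
 [753.1 154.7]
 [730.9 437.3]]
block ((464.4491271972656, -183.7329864501953), (64.34764862060547, 190.96719360351562), 69.8134536743164) [[ 363.7 -181. ]
 [ 543.  -246.9]
 [ 565.2 -186.5]
 [ 385.9 -120.6]]
```

View pics/crop0.png

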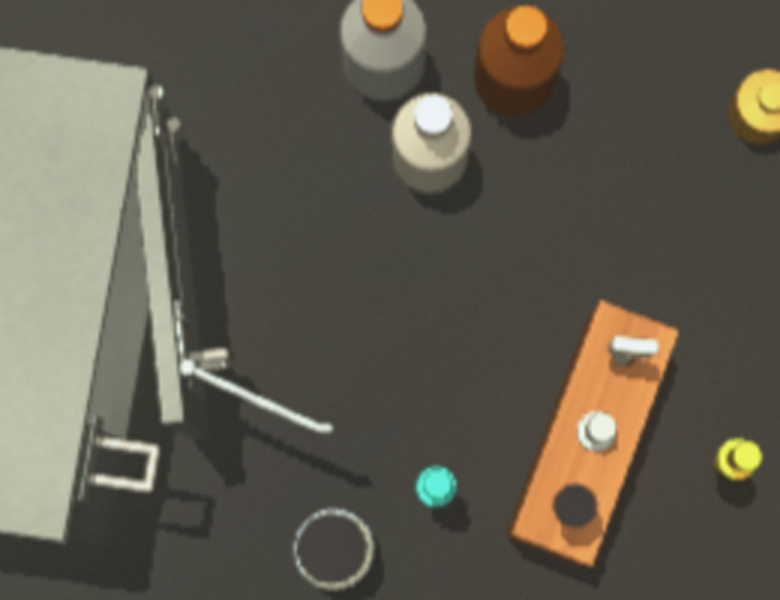

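The enlarged crop shows the staple loop at crop (98–158, 440–490), the hasp from its hinge at (187,368) to its tip at (328,429), the door's top edge from (155,92) to (172,420), and the pin at (600,430). Next I'll get the geometry.

```bash
cat >> h.py <<'E'
def plan(p,closing_deg):
    """row for TCP at p (mm), tool down, closing axis (tool y) at world angle; prints nearer of half turns"""
    s=read_state(); r0=R.from_quat(s['ee_rot']); p0=np.array(s['position'])
    best=None
    for k in(0,180):
        a=np.radians(closing_deg+k); y=np.array([np.cos(a),np.sin(a),0]); z=np.array([0,0,-1.]); x=np.cross(y,z)
        w=(r0.inv()*R.from_matrix(np.stack([x,y,z],1))).as_rotvec()
        if best is None or np.linalg.norm(w)<np.linalg.norm(best): best=w
    print('row',np.round(r0.inv().apply(np.array(p)-p0)/1e3,4),np.round(best,3))
E
python3 - <<'E'
from h import *
im=cv2.imread('pics/top0.png');d=np.load('top0.npy'); P=cloud('top',d); n='top'
m=((P[...,2]>194)&(P[...,2]<222)); m[:, :95]=0; m[:,235:]=0; m[335:]=0;m[:150]=0
b=cv2.minAreaRect(P[m][:,:2].astype(np.float32)); B=cv2.boxPoints(b); print('cab',b); print(B)
# scene camera cloud of cabinet top for check
Q=cloud('scene',np.load('scene0.npy')); m2=(Q[...,2]>194)&(Q[...,2]<222)&(Q[...,1]>100)&(Q[...,0]>330)&(Q[...,0]<760)&(Q[...,1]<430)
b2=cv2.minAreaRect(Q[m2][:,:2].astype(np.float32)); print('cab scene',b2,b2[0]); print(cv2.boxPoints(b2))
f=lambda u,v,z:onz(n,180+u/3,150+v/3,z)[:2]
print('loop in',[f(u,v,158.5) for u,v in((150,448),(146,480),(103,443),(97,479))],'outer',[f(u,v,158.5) for u,v in((158,443),(153,491))])
print('hasp hinge',f(187,368,180),'tip',f(329,429,175),'door top',f(150,170,185),f(181,420,185),f(165,422,185))
print('hinge',f(156,92,155),f(156,92,185))
# pin: two views: ray intersection at pin top
def ray(n,u,v):
    K,r,t=cam(n); q=r.T@np.linalg.inv(K)@[u,v,1]; return -r.T@t,q/np.linalg.norm(q)
def tri(a,b):
    o1,q1=ray(*a);o2,q2=ray(*b); A=np.stack([q1,-q2],1); s=np.linalg.lstsq(A,o2-o1,rcond=None)[0]
    x,y=o1+s[0]*q1,o2+s[1]*q2; return (x+y)/2,np.linalg.norm(x-y)
hs=cv2.cvtColor(im,cv2.COLOR_BGR2HSV)
print('pin tri',tri(('top',380.6,293),('scene',267.5,201)), 'staple outer tri', )
m=(P[...,2]>115)&(np.hypot(P[...,0]-459,P[...,1]+183)<30); print('pin pts',P[m].mean(0),P[m].max(0),m.sum())
for c in((269.5,208),(267.5,203)): print(Q[int(c[1]),int(c[0])])
m=(Q[...,2]>115)&(np.hypot(Q[...,0]-459,Q[...,1]+183)<30); print('pin pts scene',Q[m].mean(0),Q[m].max(0),m.sum())
s=read_state(); print(R.from_quat(s['ee_rot']).as_matrix(),s['joints'])
E
```

```text
cab ((555.5146484375, 281.67645263671875), (222.0412139892578, 340.8008117675781), 82.6475830078125)
[[372.3 193.4]
 [710.3 149.8]
 [738.7 370. ]
 [400.7 413.6]]
cab scene ((553.7864990234375, 285.07965087890625), (219.81915283203125, 342.9150085449219), 82.65621185302734) (553.7864990234375, 285.07965087890625)
[[369.7 198. ]
 [709.8 154.2]
 [737.9 372.2]
 [397.8 416. ]]
loop in [array([438.8, 143. ]), array([415.9, 144.8]), array([441.7, 176.8]), array([415.9, 179.9])] outer [array([442.5, 137.4]), array([408.2, 139.5])]
hasp hinge [494.8 116.1] tip [453.9  14.2] door top [637.  147.9] [457.3 118.3] [455.7 129.5]
hinge [702.8 150.4] [694.9 146.1]
pin tri (array([ 460.9, -181. ,  134.3]), np.float64(6.440319881708813)) staple outer tri
pin pts [ 463.8 -183.2  134.6] [ 474.1 -173.8  141.6] 75
[ 470.  -174.7  120.8]
[ 470.5 -177.9  136.7]
pin pts scene [ 465.4 -178.8  129.2] [ 473.  -169.3  136.7] 86
[[-0.9 -0.4 -0. ]
 [-0.4  0.9  0. ]
 [ 0.   0.  -1. ]] [-0.9  0.4  0.  -0.  -1.2 -0.3]
```

```bash
python3 -c "
from h import *
plan((557,85,235),172.65); plan((557,85,165),172.65)"
```

```text
row [-0.5  0.5 -0. ] [ 0.  0. -1.]
row [-0.5  0.5  0.1] [ 0.  0. -1.]
```

```bash
sed -i 's/precision=1/precision=4/' h.py; python3 -c "
from h import *
plan((557,85,235),172.65); plan((557,85,165),172.65)"
```

```text
row [-0.5409  0.467  -0.0038] [ 0.002  0.001 -1.008]
row [-0.5409  0.4669  0.0662] [ 0.002  0.001 -1.008]
```

```bash
python3 -m handwheel '[[-0.541,0.467,-0.004,0,0,-1.008,-1],[-0.541,0.467,-0.004,0,0,-1.008,-1],[-0.541,0.467,-0.004,0,0,-1.008,-1],[-0.541,0.467,-0.004,0,0,-1.008,-1],[-0.541,0.467,-0.004,0,0,-1.008,-1],[-0.541,0.467,-0.004,0,0,-1.008,-1],[-0.541,0.467,-0.004,0,0,-1.008,-1],[-0.541,0.467,-0.004,0,0,-1.008,-1],[-0.541,0.467,-0.004,0,0,-1.008,-1],[-0.541,0.467,-0.004,0,0,-1.008,-1]]'; python3 -c "
from h import *
plan((557,85,235),172.65); plan((557,85,165),172.65);plan((558.5,165,165),172.65)"
```

```text
clock: 1.35
position: [520.6, 4.9, 234.7]
ee_rot: [-0.661, 0.751, 0.0, -0.0]
contact_force: [1.4, -0.8, 0.1]
gripper_width: -0.3
grasp_force: 0.0
row [-0.0841 -0.0259 -0.0003] [ 0.    -0.     0.001]
row [-0.0841 -0.0259  0.0697] [ 0.    -0.     0.001]
row [-0.1636 -0.0172  0.0697] [ 0.    -0.     0.001]
```

```bash
python3 -m handwheel '[[-0.06,-0.026,0,0,0,0,-1],[-0.084,-0.026,0,0,0,0,-1],[-0.084,-0.026,0.03,0,0,0,-1],[-0.084,-0.026,0.07,0,0,0,-1],[-0.084,-0.026,0.07,0,0,0,-1]]'; python3 -m handwheel '[[-0.015,0,0,0,0,0,-1],[-0.03,0,0,0,0,0,-1],[-0.045,0,0,0,0,0,-1],[-0.058,0,0,0,0,0,-1],[-0.068,0,0,0,0,0,-1],[-0.072,0,0,0,0,0,-1]]'; python3 -c "
from h import *
plan((557.9,160.9,165),172.65)"
```

```text
clock: 1.98
position: [554.5, 82.1, 161.5]
ee_rot: [-0.66, 0.751, 0.002, -0.004]
contact_force: [0.3, -0.0, -0.2]
gripper_width: 0.2
grasp_force: 0.0
clock: 2.72
position: [566.4, 155.4, 164.8]
ee_rot: [-0.661, 0.751, 0.0, 0.001]
contact_force: [-0.2, 0.4, -0.0]
gripper_width: 0.1
grasp_force: 0.0
row [-0.0044  0.0091 -0.0002] [-0.001  0.001  0.001]
```

```bash
python3 -m handwheel '[[-0.002,0,0,0,0,0,-1],[-0.004,0,0,0,0,0,-1],[-0.006,0,0,0,0,0,-1],[-0.006,0,0,0,0,0,-1]]';  python3 -m handwheel '[[-0.001,0,0,0,0,0,-1],[-0.002,0,0,0,0,0,-1],[-0.003,0,0,0,0,0,-1],[-0.003,0,0,0,0,0,-1]]'; python3 - <<'E'
from h import *
grab('top','top1.png')
im=cv2.imread('pics/top1.png')[150:350,180:440]
cv2.imwrite('pics/crop1.png',cv2.resize(im,None,fx=3,fy=3,interpolation=cv2.INTER_CUBIC))
E
```

```text
clock: 3.22
position: [566.7, 159.2, 164.8]
ee_rot: [-0.66, 0.751, -0.0, -0.001]
contact_force: [1.2, -4.6, 0.6]
gripper_width: -0.2
grasp_force: 2.4
clock: 3.72
position: [566.6, 159.2, 164.8]
ee_rot: [-0.66, 0.751, -0.001, -0.003]
contact_force: [2.4, -13.9, 1.5]
gripper_width: -0.2
grasp_force: 6.5
```

View pics/crop1.png

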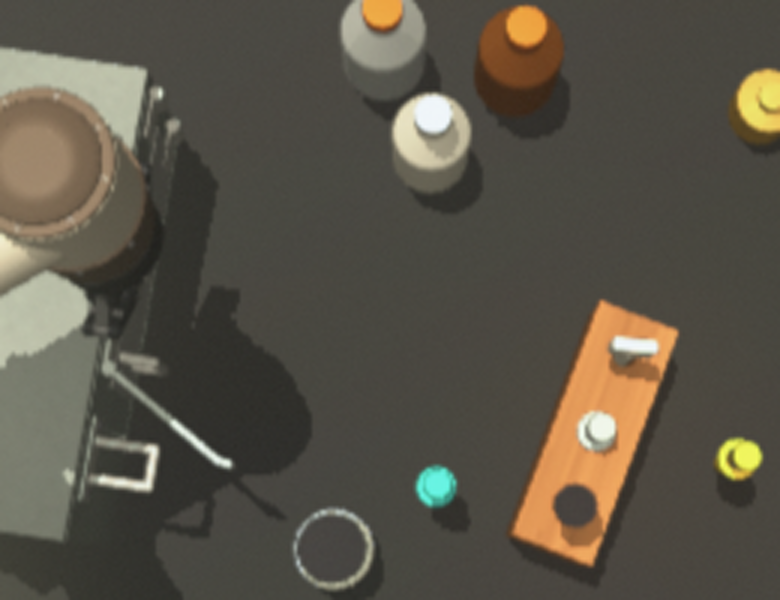

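The door now presses hard against its stop, so it is shut. The hasp runs from crop (108,368) to (230,465), about 1 rad off the door. Next I'll retract and go round to its outer side.

```bash
python3 -m handwheel '[[0.05,0,0,0,0,0,-1],[0.084,0,0,0,0,0,-1],[0.084,0.05,0.001,0,0,0,-1],[0.084,0.088,0.001,0,0,0,-1],[0.084,0.088,0.001,0,0,0,-1],[0.084,0.088,0.001,0,0,0,-1]]'; cat >> h.py <<'E'
C=np.array([554.6,283.4]); a=np.radians(82.65); XC=np.array([np.cos(a),np.sin(a)]); YC=np.array([-np.sin(a),np.cos(a)])
def own(): 
    p=np.array(read_state()['position']); q=p[:2]-C; print('X out, Y:',-q@XC-110,q@YC,'z',p[2])
E
python3 -c "
from h import *
own()
im,d=grab('top','t2.png'); P=cloud('top',d); m=(P[...,2]>168)&(P[...,2]<185); m[:268]=0;m[:,:212]=0;m[310:]=0;m[:,270:]=0
q=P[m][:,:2]-C; o=np.stack([-q@XC-110,q@YC,P[m][:,2]],1); print(m.sum()); print(o[np.argsort(o[:,0])][::5])"
```

```text
clock: 4.53
position: [470.1, 91.8, 164.4]
ee_rot: [-0.661, 0.751, -0.0, 0.001]
contact_force: [0.4, -0.2, 0.8]
gripper_width: 0.2
grasp_force: 0.0
X out, Y: 90.81897144069066 59.32401362020602 z 164.3751182557004
6
[[ 98.2535  97.6868 175.2423]
 [102.8799  99.1764 176.0147]]
```

```bash
python3 -m handwheel '[[-0.010,0.016,0,0,0,0,-1],[-0.020,0.032,0,0,0,0,-1],[-0.030,0.046,0,0,0,0,-1],[-0.038,0.054,0,0,0,0,-1],[-0.047,0.060,0,0,0,0,-1],[-0.056,0.063,0,0,0,0,-1],[-0.064,0.065,0,0,0,0,-1],[-0.069,0.067,0,0,0,0,-1],[-0.069,0.067,0,0,0,0,-1]]'; python3 -c "
from h import *
own()"; python3 -m handwheel '[[-0.002,0,0,0,0,0,-1],[-0.004,0,0,0,0,0,-1],[-0.006,0,0,0,0,0,-1],[-0.006,0,0,0,0,0,-1]]'; python3 -c "
from h import *
own()"
```

```text
clock: 5.7
position: [411.5, 168.5, 163.7]
ee_rot: [-0.661, 0.751, 0.0, -0.0]
contact_force: [-0.8, 0.3, 0.8]
gripper_width: 0.3
grasp_force: 0.0
X out, Y: 22.309589785338773 127.240606476468 z 163.7169662269929
clock: 6.2
position: [411.9, 172.3, 163.7]
ee_rot: [-0.66, 0.751, -0.001, -0.002]
contact_force: [0.3, -5.9, 0.1]
gripper_width: 0.2
grasp_force: 2.9
X out, Y: 18.444559206252023 127.34384952885775 z 163.70743782754792
```

```bash
python3 -m handwheel '[[-0.003,0,0,0,0,0,-1],[-0.003,0,0,0,0,0,-1],[-0.003,0,0,0,0,0,-1],[0.03,0,0,0,0,0,-1],[0.07,0,0,0,0,0,-1],[0.07,0,-0.06,0,0,0,0.2],[0.07,0,-0.11,0,0,0,0.2],[0.07,0,-0.11,0,0,0,0.2]]'; python3 -c "
from h import *
own()
plan((464,-183,240),70)"
```

```text
clock: 7.2
position: [405.7, 105.8, 278.2]
ee_rot: [-0.66, 0.751, -0.001, 0.005]
contact_force: [-0.8, 0.1, -0.6]
gripper_width: 51.2
grasp_force: 0.0
X out, Y: 85.21263480043729 124.99897778811143 z 278.1618346765686
row [ 0.2792 -0.0944  0.0371] [-0.012 -0.    -1.35 ]
```

```bash
python3 -m handwheel '[[0.28,-0.094,0.037,0,0,-1.35,0.2],[0.28,-0.094,0.037,0,0,-1.35,0.2],[0.28,-0.094,0.037,0,0,-1.35,0.2],[0.28,-0.094,0.037,0,0,-1.35,0.2],[0.28,-0.094,0.037,0,0,-1.35,0.2],[0.28,-0.094,0.037,0,0,-1.35,0.2],[0.28,-0.094,0.037,0,0,-1.35,0.2],[0.28,-0.094,0.037,0,0,-1.35,0.2],[0.28,-0.094,0.037,0,0,-1.35,0.2]]'; python3 - <<'E'
from h import *
s=read_state();print(s['joints'])
im,d=grab('wrist','w3.png'); np.save('w3.npy',d); np.save('w3p.npy',np.r_[s['position'],s['ee_rot']])
t,_=grab('top','top3.png'); cr=cv2.resize(t[230:330,180:300],(480,400),interpolation=cv2.INTER_CUBIC)
cv2.imwrite('pics/v3.png',np.hstack([cr,cv2.resize(im,(320,240))[:,:].repeat(1,0) if 0 else np.vstack([cv2.resize(im,(320,240)),np.zeros((160,320,3),np.uint8)])]))
E
```

```text
clock: 8.32
position: [460.6, -185.1, 235.9]
ee_rot: [0.985, -0.174, -0.001, -0.0]
contact_force: [0.5, 0.6, -0.1]
gripper_width: 51.4
grasp_force: 0.0
[-0.0546  0.162  -0.2906 -0.0004 -1.1194  1.2755]
```

View pics/v3.png

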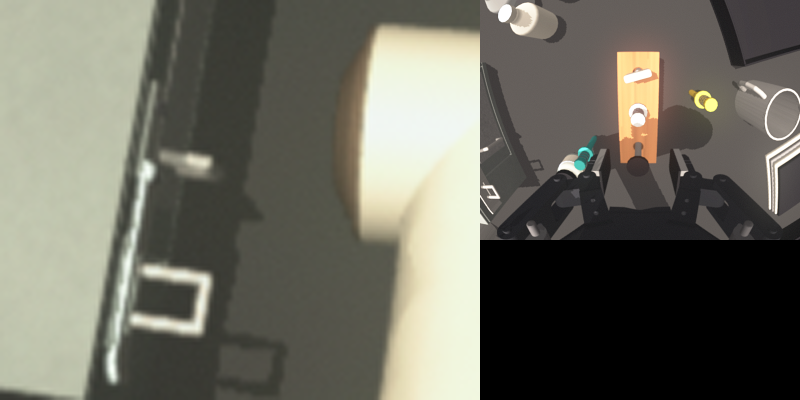

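View pics/w3.png

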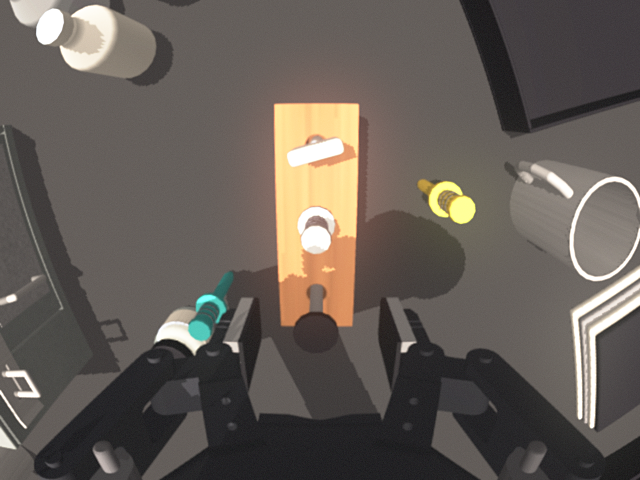

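The top crop shows the hasp flat along the stile, with the staple loop standing out through the slot. In the wrist view the pin's head is at (315,240) and its collar at (316,218), with the stirrer at (315,152) and the plunger at (315,332). I'll measure the pin with wrist rays.

```bash
cat >> h.py <<'E'
def wray(u,v,s):
    m=camera_model('wrist'); K=np.array(m['K']); H=np.array(m['hand_eye'],float)
    x,y=(u-K[0,2])/K[0,0],(v-K[1,2])/K[1,1]; th=np.hypot(x,y)
    q=np.array([x/th*np.sin(th),y/th*np.sin(th),np.cos(th)]); r=R.from_quat(s[3:7])
    return s[:3]+r.apply(H[:3,3]), r.apply(H[:3,:3]@q), q
def wz(u,v,s,z):
    o,q,_=wray(u,v,s); return o+q*(z-o[2])/q[2]
def wd(u,v,s,d):
    o,q,c=wray(u,v,s); return o+q*d/c[2]
E
python3 - <<'E'
from h import *
s=np.load('w3p.npy'); d=np.load('w3.npy')
for n,(u,v) in dict(head=(315,240),headfront=(315,248),collar=(316,213),blk=(290,215)).items(): print(n,wd(u,v,s,d[v,u]),wz(u,v,s,134)[:2],wz(u,v,s,96)[:2])
im=cv2.imread('pics/w3.png')
m=((im.min(2)>225)).astype(np.uint8); m[:205]=0;m[256:]=0;m[:,295:]=m[:,295:]; m[:,:295]=0;m[:,340:]=0
ys,xs=np.nonzero(m); print(len(xs),xs.min(),xs.max(),ys.min(),ys.max())
# head ellipse: rows>228
k=ys>226; e=(xs[k].min()+xs[k].max())/2,(ys[k].min()+ys[k].max())/2; print(e)
# block holes line from block long edges in wrist
for u,v in((276,104),(359,104),(281,326),(353,325)): print(wz(u,v,s,90))
E
```

```text
head [ 462.1393 -182.6026  134.537 ] [ 461.9794 -182.5369] [ 450.6672 -177.8917]
headfront [ 456.3466 -180.4518  133.5588] [ 456.4879 -180.5094] [ 444.3229 -175.5493]
collar [ 471.2136 -186.3033   96.0054] [ 479.7629 -189.8174] [ 471.2123 -186.3028]
blk [ 475.6297 -165.7127   90.6157] [ 484.5442 -172.7511] [ 476.7361 -166.5862]
897 298 333 207 249
(np.float64(313.5), np.float64(238.0))
[ 561.5537 -186.8215   90.    ]
[ 539.7497 -246.3197   90.    ]
[ 382.9423 -120.0082   90.    ]
[ 361.7591 -181.3965   90.    ]
```

```bash
python3 -c "
from h import *
plan((462.5,-183,101),69.7)"
```

```text
row [ 0.0011 -0.0024  0.1353] [-0.     0.001  0.003]
```

```bash
python3 -m handwheel '[[0.001,-0.002,0.04,0,0,0,0.2],[0.001,-0.002,0.08,0,0,0,0.2],[0.001,-0.002,0.115,0,0,0,0.2],[0.001,-0.002,0.135,0,0,0,0.2],[0.001,-0.002,0.135,0,0,0,0.2]]'; python3 -m handwheel '[[0,0,0,0,0,0,-1],[0,0,0,0,0,0,-1],[0,0,0,0,0,0,-1],[0,0,0,0,0,0,-1],[0,0,0,0,0,0,-1],[0,0,0,0,0,0,-1]]'
```

```text
clock: 9.05
position: [461.4, -183.2, 100.4]
ee_rot: [0.985, -0.174, -0.002, 0.0]
contact_force: [-0.5, -1.3, 0.4]
gripper_width: 51.1
grasp_force: 0.0
clock: 9.8
position: [463.5, -183.6, 103.2]
ee_rot: [0.985, -0.173, 0.001, -0.0]
contact_force: [-0.5, 2.0, 7.0]
gripper_width: 18.4
grasp_force: 58.5
```

```bash
python3 -m handwheel '[[0,0,-0.01,0,0,0,-1],[0,0,-0.03,0,0,0,-1],[0,0,-0.06,0,0,0,-1],[0,0,-0.09,0,0,0,-1],[0,0,-0.12,0,0,0,-1],[0,0,-0.155,0,0,0,-1],[0,0,-0.19,0,0,0,-1],[0,0,-0.19,0,0,0,-1]]'; python3 - <<'E'
from h import *
plan((428,110,292),172.65)
s=read_state(); im,d=grab('wrist','w4.png'); np.save('w4.npy',d)
E
```

```text
clock: 10.8
position: [463.5, -183.9, 295.0]
ee_rot: [0.985, -0.174, 0.003, -0.0]
contact_force: [0.1, -1.1, -1.4]
gripper_width: 18.4
grasp_force: 58.5
row [-0.1338 -0.2641  0.0025] [-0.005 -0.004  1.35 ]
```

View pics/w4.png

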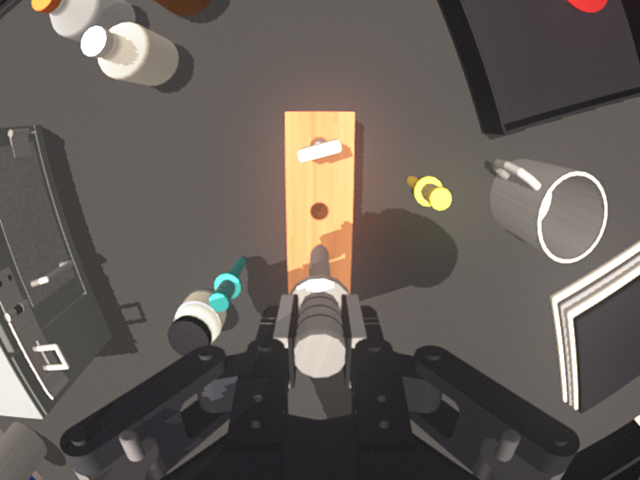

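The wrist view shows the pin gripped upright: collar at (319,285), shaft tip at (320,250), and its hole at (319,211) empty. The stirrer and plunger are undisturbed. I'll carry it to just in front of the staple.

```bash
python3 -m handwheel '[[-0.134,-0.264,0.002,0,0,1.35,-1],[-0.134,-0.264,0.002,0,0,1.35,-1],[-0.134,-0.264,0.002,0,0,1.35,-1],[-0.134,-0.264,0.002,0,0,1.35,-1],[-0.134,-0.264,0.002,0,0,1.35,-1],[-0.134,-0.264,0.002,0,0,1.35,-1],[-0.134,-0.264,0.002,0,0,1.35,-1],[-0.134,-0.264,0.002,0,0,1.35,-1],[-0.134,-0.264,0.002,0,0,1.35,-1],[-0.134,-0.264,0.002,0,0,1.35,-1]]'; python3 - <<'E'
from h import *
own(); s=read_state(); im,d=grab('wrist','w5.png'); np.save('w5.npy',d); np.save('w5p.npy',np.r_[s['position'],s['ee_rot']])
grab('scene','s5.png')
E
```

```text
clock: 12.1
position: [426.4, 110.0, 289.1]
ee_rot: [-0.661, 0.75, 0.0, -0.001]
contact_force: [0.0, 0.0, -0.8]
gripper_width: 17.9
grasp_force: 58.7
X out, Y: 78.35716339016224 104.98727720172903 z 289.0828778344644
```

View pics/w5.png

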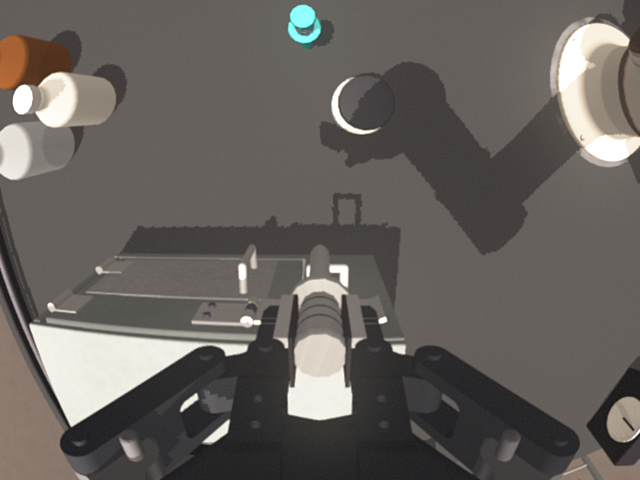

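The wrist view shows the staple loop behind the shaft, at about (310–348, 263–285), and the shaft tip at (320,250). I'll zoom in to fix both.

```bash
python3 - <<'E'
from h import *
im=cv2.imread('pics/w5.png'); cv2.imwrite('pics/c5.png',cv2.resize(im[235:310,280:370],None,fx=8,fy=8,interpolation=cv2.INTER_CUBIC))
E
```

```text
(no output)
```

View pics/c5.png

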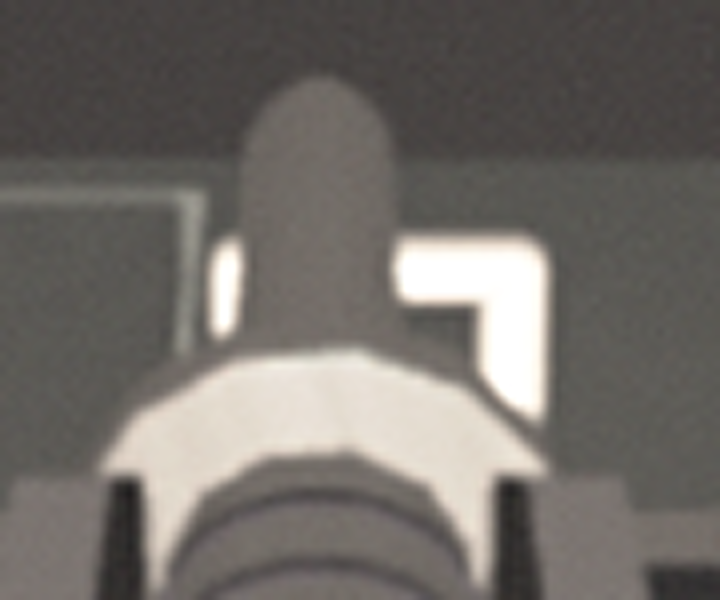

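```bash
python3 - <<'E'
from h import *
s=np.load('w5p.npy'); p=s[:3]
f=lambda w:np.array([-(w[:2]-C)@XC-110,(w[:2]-C)@YC])
for n,u,v,z in(('loopL',306.2,271,155),('loopR',348.5,271,155),('barOut',330,264,155),('barIn',335,273.1,157),('shaftL',310,258,p[2]-13-60),('shaftR',329.6,258,p[2]-13-60),('tip',319.9,244.4,p[2]-93),('collTop',320,280,p[2]-7),('collL_under',293,289,p[2]-13)):
    print(n,f(wz(u,v,s,z)))
print('tcp',f(p)); d=np.load('w5.npy'); print(wd(320,283,s,d[283,320]),wd(320,258,s,d[258,320]),wd(340,268,s,d[268,340]), p)
E
```

```text
loopL [42.6055 94.7789]
loopR [ 42.6298 128.9339]
barOut [ 48.7164 113.8949]
barIn [ 41.6484 117.9439]
shaftL [76.6563 99.42  ]
shaftR [ 76.6803 111.5799]
tip [ 78.9084 105.6085]
collTop [ 90.9835 105.3868]
collL_under [83.6928 92.9083]
tcp [ 78.3572 104.9873]
[424.5753  99.2146 281.5882] [425.2838 106.0119 231.6049] [413.7875 143.4771 158.7787] [426.3788 110.0216 289.0829]
```

```bash
python3 -m handwheel '[[-0.025,0.006,0,0,0,0,-1],[-0.052,0.006,0,0,0,0,-1],[-0.052,0.006,0,0,0,0,-1],[-0.052,0.006,0.028,0,0,0,-1],[-0.052,0.006,0.028,0,0,0,-1],[-0.052,0.006,0.028,0,0,0,-1]]'; python3 - <<'E'
from h import *
own(); s=read_state(); im,d=grab('wrist','w6.png'); np.save('w6p.npy',np.r_[s['position'],s['ee_rot']])
cv2.imwrite('pics/c6.png',cv2.resize(im[215:310,260:380],None,fx=6,fy=6,interpolation=cv2.INTER_CUBIC))
E
```

```text
clock: 12.95
position: [427.9, 162.4, 262.7]
ee_rot: [-0.66, 0.751, -0.0, 0.001]
contact_force: [-0.8, -0.1, -1.4]
gripper_width: 18.7
grasp_force: 58.7
X out, Y: 26.19692605244387 110.13633885094107 z 262.7056402709713
```

View pics/c6.png

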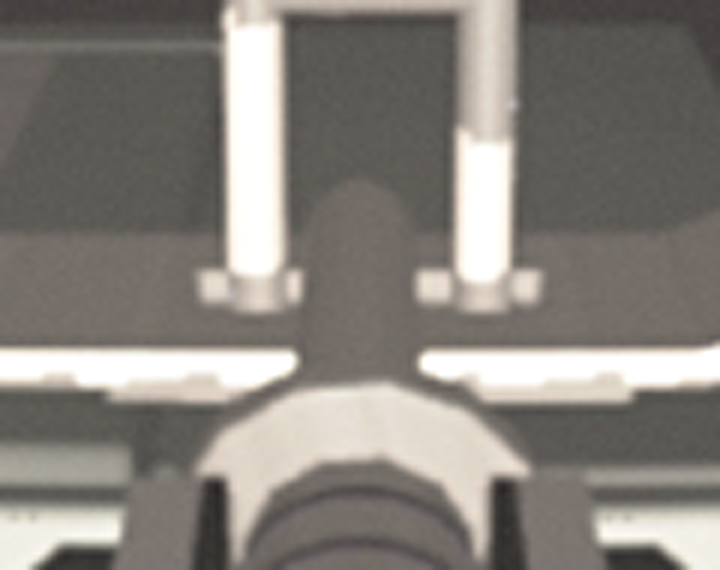

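The loop's inner edges are at crop columns 288 and 455, and the shaft's axis is at 358. It therefore needs about 1.6 mm more toward +Y, plus 2 mm outwards. Then I'll lower it.

```bash
python3 -m handwheel '[[0.002,0.0016,0,0,0,0,-1],[0.002,0.0016,0.01,0,0,0,-1],[0.002,0.0016,0.02,0,0,0,-1],[0.002,0.0016,0.03,0,0,0,-1],[0.002,0.0016,0.03,0,0,0,-1]]'; python3 -c "
from h import *
own()"
```

```text
clock: 13.62
position: [425.1, 160.5, 230.6]
ee_rot: [-0.66, 0.751, 0.0, -0.001]
contact_force: [-0.2, 0.6, -0.4]
gripper_width: 18.4
grasp_force: 58.7
X out, Y: 28.429293572215414 112.74833918291192 z 230.57372584609047
```

```bash
python3 -m handwheel '[[0,0,0.012,0,0,0,-1],[0,0,0.024,0,0,0,-1],[0,0,0.036,0,0,0,-1],[0,0,0.048,0,0,0,-1],[0,0,0.053,0,0,0,-1],[0,0,0.053,0,0,0,-1]]'; python3 -m handwheel '[[0,0,0.002,0,0,0,-1],[0,0,0.004,0,0,0,-1],[0,0,0.005,0,0,0,-1],[0,0,0.005,0,0,0,-1]]'; python3 -c "
from h import *
own()"
```

```text
clock: 14.38
position: [425.6, 160.8, 178.5]
ee_rot: [-0.66, 0.751, -0.0, -0.0]
contact_force: [-0.0, -0.7, -0.2]
gripper_width: 18.5
grasp_force: 58.7
clock: 14.88
position: [425.7, 160.9, 173.8]
ee_rot: [-0.66, 0.751, -0.0, 0.0]
contact_force: [0.0, -0.0, -1.5]
gripper_width: 18.3
grasp_force: 58.7
X out, Y: 27.979991724401373 112.21825117925066 z 173.8458655290284
```

```bash
python3 -m handwheel '[[0,0,0.001,0,0,0,-1],[0,0,0.002,0,0,0,-1],[0,0,0.002,0,0,0,-1]]'; python3 -m handwheel '[[0,0,0.001,0,0,0,-1],[0,0,0.001,0,0,0,-1]]'
```

```text
clock: 15.25
position: [425.6, 160.9, 171.8]
ee_rot: [-0.66, 0.751, -0.0, -0.0]
contact_force: [-0.5, 0.0, -1.1]
gripper_width: 18.4
grasp_force: 58.7
clock: 15.5
position: [425.9, 161.1, 171.5]
ee_rot: [-0.661, 0.751, -0.0, 0.0]
contact_force: [-2.1, 0.7, 4.9]
gripper_width: 18.3
grasp_force: 59.1
```

The force has turned upward, so the collar is resting on the loop. I'll release it.

```bash
python3 -m handwheel '[[0,0,0,0,0,0,-0.4],[0,0,0,0,0,0,-0.2],[0,0,0,0,0,0,-0.1],[0,0,0,0,0,0,-0.1],[0,0,0,0,0,0,-0.1]]'; python3 -m handwheel '[[0,0,-0.02,0,0,0,-0.1],[0,0,-0.05,0,0,0,-0.1],[0,0,-0.10,0,0,0,-0.1],[0.06,0,-0.14,0,0,0,-0.1],[0.12,0,-0.15,0,0,0,-0.1],[0.18,0,-0.15,0,0,0,-0.1],[0.18,0,-0.15,0,0,0,-0.1],[0.18,0,-0.15,0,0,0,-0.1]]'; python3 - <<'E'
from h import *
own()
w,_=grab('wrist','w7.png'); im,d=grab('top','top7.png'); s,ds=grab('scene','s7.png')
cv2.imwrite('pics/v7.png',np.vstack([np.hstack([cv2.resize(w,(400,300)),cv2.resize(im[250:340,180:300],(400,300),interpolation=2)]),np.hstack([cv2.resize(s,(400,300)),cv2.resize(s[150:285,340:520],(400,300),interpolation=2)])]))
for n,D in(('top',d),('scene',ds)):
    P=cloud(n,D); m=(P[...,2]>180)&(P[...,2]<212)&(np.hypot(P[...,0]-428,P[...,1]-163)<18); print(n,m.sum(),P[m].mean(0) if m.any() else '',P[m].max(0) if m.any() else '')
E
```

```text
clock: 16.12
position: [425.6, 160.9, 170.8]
ee_rot: [-0.66, 0.751, 0.0, -0.0]
contact_force: [-0.3, -0.1, 0.7]
gripper_width: 38.5
grasp_force: 0.0
clock: 17.12
position: [402.6, -17.9, 320.8]
ee_rot: [-0.66, 0.751, 0.0, 0.0]
contact_force: [-0.7, 0.3, -0.5]
gripper_width: 38.3
grasp_force: 0.0
X out, Y: 208.22965197861726 112.18286598206261 z 320.8332647109637
top 32 [433.2454 160.0993 203.258 ] [438.5093 169.6794 206.9281]
scene 107 [430.0394 164.278  195.7233] [438.3703 175.3783 205.5782]
```

View pics/v7.png

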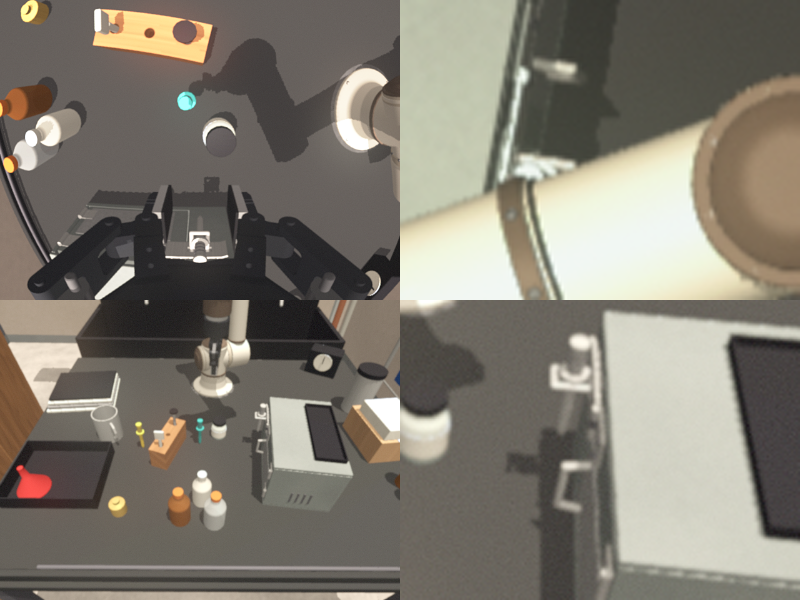

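The pin hangs upright through the loop with its top at z of about 203 (202.5 expected). The hasp is flat, the door is shut, and the gripper is clear.

```bash
python3 -c "
from bench import job_done
print(job_done())"
```

```text
the job is handed in; nothing more can be done
None
```

The job is handed in: the door is shut, the hasp lies flat over the staple, and the pin hangs released in the loop with its collar resting on it. Nothing else looked moved in the last pictures, and no verdict came back.

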